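# Park the transport screw of a slide loader and draw out its tray

### The job

Free the slide tray of the loader for use: pull the black captive transport screw gently up against its spring until you feel it stop in its collar, screw it anticlockwise, without ever forcing the thread, until it is fully home and stays parked, then draw the blue-handled tray out all the way and let go. Leave the other things on the bench and on the loader where they are.

Things in the scene. Friction and masses are not known exactly. Their poses are not given: they have to be found in the camera images.
- loader: fixed cream slide loader, a low box 200 (x) x 240 (y) x 50 tall, standing on the bench at any moderate yaw; origin at the centre of its underside, z up. The screw's upright axis passes through the origin. The tray comes out of its -y side, along its -y axis.
- thread (a point): point on the screw's axis at the level of the deck, 50 above the bench. Round it stands an aluminium collar, 54 across, 30 tall, with the thread inside: 1.8 mm of play up and down, climbing 3 mm per rad anticlockwise. Green mark on it: where the bar's white dot points at turn 0; red mark: fully home. The thread is damaged by loads over 30 N (the spring's own pull is harmless).
- screw: black thumb bar of the captive screw: 34 long (its x), 12 thick (its y), 24 tall; origin at the bar's centre, 106 above the bench when the screw is down. Its yaw is the loader's yaw plus the turn. White dot on the +x end of its top; below the bar a 20 mm disc 3 thick and a 13 mm steel stem. Grip across the 12 mm with 30 N or more. It does not yield sideways.
- screw_lift (a joint): pull-up of the screw, m: 0 down. Its spring pulls down with 5.4 N at 0, plus 0.3 N per mm. Before it is turned, it meets a firm stop (about 25 N per mm) somewhere from 7.5 to 21 mm, different every time, felt and not seen. Held at that stop or up to 1 mm below it, the thread enters when turned; held lower, it jams on the thread's end. Pull up slowly, 10 mm/s or less.
- screw_turn (a joint): turn of the screw, rad, growing anticlockwise seen from above. Start -0.7 to -0.3; free to turn from -1.0 to 0. The thread begins at about 0 and ends at a firm stop at about 1.95 (fully home: beyond 1.8), so take two or more grasps; the stop acts 16 mm from the axis. In the thread the screw stays where it is let go; outside it springs down.
- tray (a joint): how far the tray is drawn out, m: 0 in, 0.07 end stop (fully out: beyond 0.062). It slides with about 2 N of friction, but a pin at the screw's foot locks it until the screw is lifted 9 mm; over 30 N on the pin is damage.
- tray_post (a point): middle of the grip of the tray's blue post: an upright round post, 18 across, outside the loader's -y side; this point is 56 above the bench, the post's top 70, the blue tongue beneath has its top at 30. The post stands 29 mm clear of the loader when the tray is in, and moves with it along the loader's -y.
- mailer: bystander: flat white plastic slide mailer, 32 x 84 x 18, lying loose on the loader's deck; origin at the centre of its underside
- reagent: bystander: amber bottle, 60 across, 120 tall; origin at the centre of its underside
- beaker: bystander: clear cup, 66 across, 85 tall; origin at the centre of its underside
- jar: bystander: clear jar with blue cap, 64 across, 70 tall; origin at the centre of its underside
- dish: bystander: clear flat round dish, 86 across, 16 tall; origin at the centre of its underside
- slidebox: bystander: green and white flat slide box, 100 x 170 x 32; origin at the centre of its underside

How it is judged (in metres and radians):
On the way, in this order (a step that is already met when the one before it is completed fails the run):
1. the screw has been pulled up and its thread has started (turned past 0.5 rad, lifted over 6 mm), the tray still in (value of joint screw_turn above 0.5 rad and value of joint screw_lift above 0.006 m and value of joint tray below 0.01 m), for 0.1 s.
2. the screw is home and stays so when let go, the tray still in (value of joint screw_turn above 1.8 rad and value of joint screw_lift above 0.0095 m and contact force between the fingers and screw below 0.2 N and value of joint tray below 0.01 m), for 0.2 s.
At the end, for the whole second after the job is handed in: The screw is parked in its thread (turned past 1.8 rad, lifted over 9.5 mm), the tray is drawn out beyond 62 mm, and both stay at rest with the robot clear of everything (value of joint screw_turn above 1.8 rad and value of joint screw_lift above 0.0095 m and value of joint tray above 0.062 m and velocity of joint tray between -0.01 and 0.01 m/s and velocity of joint screw_turn above -0.05 rad/s); the robot touches nothing.
It fails at once if the screw's thread or pin loaded with more than 30 N (contact force between screw and loader above 30 N).
It fails at once if a bystander (mailer, bottle, cup, jar, dish, slide box) shifted by more than 25 mm (distance of any of mailer, reagent, beaker, jar, dish, slidebox from where it was at the start of the episode above 0.025 m).
It also fails if it takes over 72 s, if anything falls off the work surface, if the arm or the gripper's body presses on something with over 40 N, if the wrist force passes 120 N, or if a joint passes its speed limit or range.

### The arm

A 6-joint arm with a two-finger parallel gripper is mounted at the origin on the work surface. World frame = base frame: x ahead of the robot, y to its left, z up, the work surface at z = 0. Lengths are in mm, angles in rad, forces in N, time in s.
With the tool pointing down it reaches from about 375 to 900 mm from the base axis. Payload 3.1 kg.
Tool frame: the origin (TCP) lies on the centre line of the jaws, within the pads' length; the fingertips stand manip.tcp_to_tips ahead of it and the grasp point (between the pads) lies 2 mm behind it (manip.tcp_to_tips is the distance from the TCP to the fingertips, in mm); z points along the fingers, x is the direction in which the jaws open and shut, and the axes are right-handed (so a half turn about z gives the same grasp; the last joint's range is limited). The gripper opens to 87 mm and grips with 3 to 60 N. Pads are 19 mm wide; open, the fingers measure 117 mm over their backs; the gripper's body (75 mm by 190 mm) begins 51 mm behind the grasp point.
Start: joints at [-1.46, 0.527, 1.433, -0, 1.181, -0.178], TCP at [178.624, -598.908, 239.548] pointing down, gripper open.
Joint ranges: [-3.08, 3.08], [-0.75, 2.2], [0.22, 2.44], [-1.43, 4.57], [0, 2.65], [-2.85, 2.85]. Speed limits (rad/s): [2.79, 2.79, 3.14, 3.14, 3.14, 3.14].

### API

Orientations are given as a unit quaternion [w, x, y, z].
In Python, from workcell import manip, claw, viewer, order gives the robot as it stands. The module is installed in compiled form; this text tells all that it offers. Calls block until the motion is done:
- manip.movep(position, orientation): joint-space move of the TCP to a pose.
- manip.move_l(position, attitude=None, vel=150): straight line of the TCP; attitude=None keeps the orientation; vel is the mean speed in mm/s.
- manip.goto_joints(angles): joint-space move.
- claw.set_gripper(opening): finger opening in mm; the grip force is fixed at half the most; returns when the fingers have stopped.
- manip.sleep(seconds).
- manip.ik(position, orientation): joint angles nearest the present ones, or None.
- viewer.get_image(name): name is "scene" or "side" or "wrist"; returns a dict with "color" (400x640x3 uint8, red, green, blue), "fx", "fy", "cx", "cy" (pixels), "T" (4x4, takes a point from camera to world coordinates). Camera axes: x right, y down, z forward; pixel columns grow to the right and rows downward; lengths in mm; the calibration is good to about 2 mm. A picture is of the moment at which its call begins. There is no depth.
A pose or a line that the arm cannot do raises manip.IKError and nothing moves.
- order.close_job(): hands the job in, once; it reports no verdict.
Readings, each from a call of its own:
- manip.read_time_s(): time.
- manip.read_qpos(): joint angles.
- manip.read_qvel(): joint speeds.
- manip.read_joint_torque(): joint torques, N m.
- manip.read_ee_pos(): TCP position.
- manip.read_orientation(): TCP orientation.
- manip.read_ft_force(): force on the tool from outside, world axes, zero at the start.
- manip.read_ft_torque(): the same for the moment, N m.
- manip.read_opening(): finger opening in mm.
Only numpy, scipy, OpenCV 4.12 (cv2) and the standard library are available. Lean on these libraries where they do the work, as an engineer would, in place of code of your own. Each camera call takes 0.05 s, during which the arm holds its last target.

## Working session

There is one attempt and no reset: what is moved stays moved. The work goes in short steps, each a Python script; the robot and the scene stay as the last script left them, time stands still between calls to the robot, and variables do not carry over. Pictures are saved under pics/ and viewed, and the job is handed in when it is done.

```bash
ls; mkdir -p pics; python3 - <<'E'
from workcell import manip, claw, viewer
import cv2
for n in ["scene","side","wrist"]:
    d=viewer.get_image(n); cv2.imwrite(f"pics/a_{n}.png",d["color"][:,:,::-1]); print(n,d["fx"],d["fy"],d["cx"],d["cy"],d["T"])
print(manip.tcp_to_tips,manip.read_time_s(),manip.read_opening(),manip.read_ft_force(),manip.read_orientation())
E
```

```text
pics
scene 387.53121701773557 387.53121701773557 321.31090550005996 196.2163912616568 [[ 2.83867241e-01  7.32842779e-01 -6.18353338e-01  1.27307314e+03]
 [ 9.58754933e-01 -2.07222010e-01  1.94545669e-01 -2.11173461e+02]
 [ 1.44349670e-02 -6.48074455e-01 -7.61440170e-01  9.70879855e+02]
 [ 0.00000000e+00  0.00000000e+00  0.00000000e+00  1.00000000e+00]]
side 494.3578588186387 494.3578588186387 314.39714878825055 199.8525956755959 [[-9.37180917e-01 -2.73470520e-01  2.16577475e-01  1.56457982e+02]
 [-3.48769930e-01  7.21765442e-01 -5.97841269e-01  1.11361710e+03]
 [ 7.17382561e-03 -6.35821139e-01 -7.71803093e-01  1.48543940e+03]
 [ 0.00000000e+00  0.00000000e+00  0.00000000e+00  1.00000000e+00]]
wrist 352.8630450868281 352.8630450868281 316.99429168617223 204.29337471184945 [[ 2.85243809e-01 -9.30456082e-01 -2.29972713e-01  2.40943936e+02]
 [-9.58450124e-01 -2.77674384e-01 -6.53475109e-02 -5.79995144e+02]
 [-3.05454243e-03  2.39057348e-01 -9.71000646e-01  3.83324689e+02]
 [ 0.00000000e+00  0.00000000e+00  0.00000000e+00  1.00000000e+00]]
17.0 0.15 86.79195974583392 [-0.01066512  0.46356994  0.59353875] [-6.34877142e-04  8.01789651e-01 -5.97605726e-01 -5.90634299e-04]
```

View pics/a_scene.png

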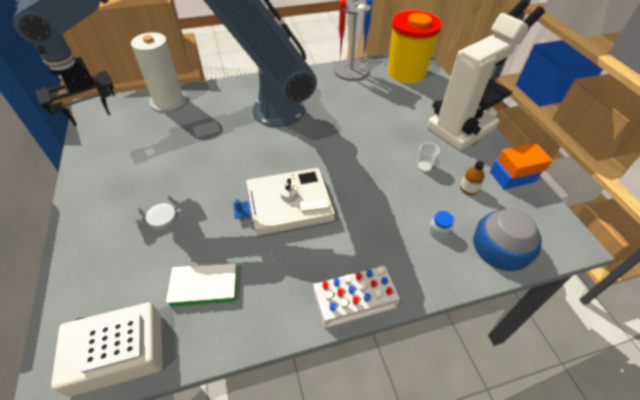

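View pics/a_side.png

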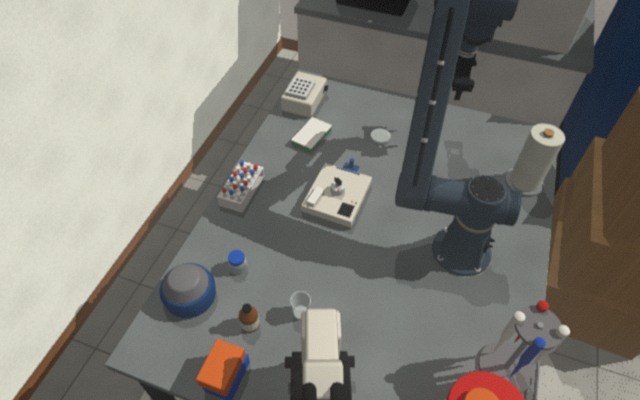

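View pics/a_wrist.png

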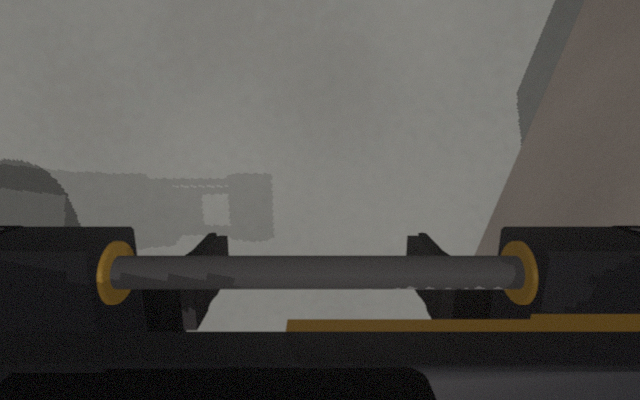

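The scene view shows the loader at about (290,200), the screw at (288,188), the blue post at (241,209) and the mailer at (315,204). The side view shows the loader at (337,195). I'll zoom in on both.

```bash
python3 - <<'E'
import cv2,numpy as np
a=cv2.imread("pics/a_scene.png")[155:245,225:345]; b=cv2.imread("pics/a_side.png")[150:240,290:390]
a=cv2.resize(a,None,fx=6.6,fy=6.6,interpolation=cv2.INTER_CUBIC); b=cv2.resize(b,None,fx=6.6,fy=6.6,interpolation=cv2.INTER_CUBIC)
cv2.imwrite("pics/z_scene.png",a);cv2.imwrite("pics/z_side.png",b)
E
```

```text
(no output)
```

View pics/z_scene.png

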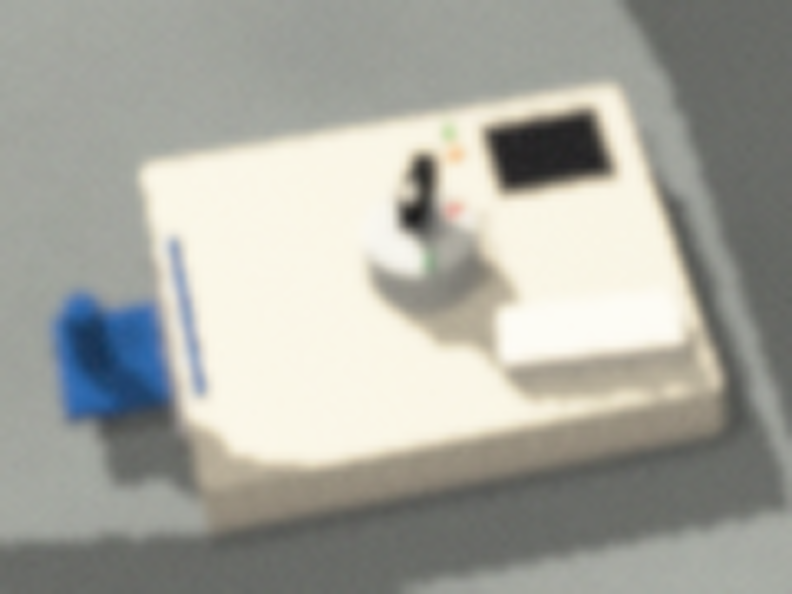

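View pics/z_side.png

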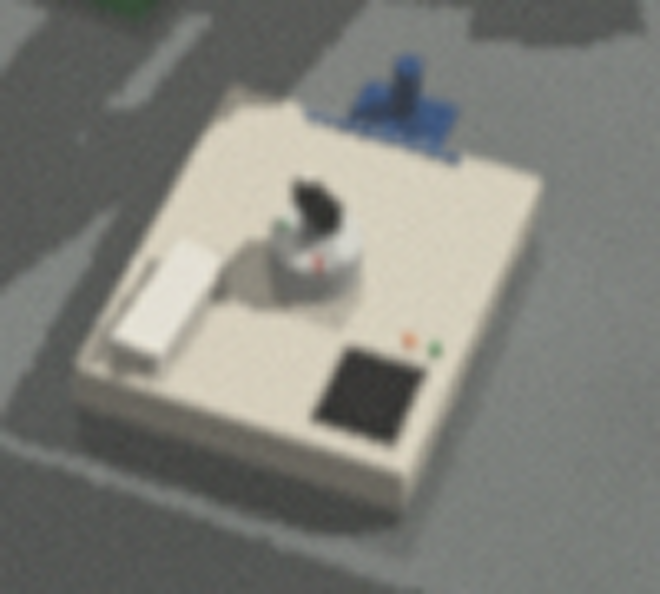

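```bash
cat > h.py <<'E'
import numpy as np, cv2
from scipy.optimize import least_squares
def proj(d,P):
    T=np.array(d["T"]); P=np.atleast_2d(P)
    c=(P-T[:3,3])@T[:3,:3]
    return np.c_[d["fx"]*c[:,0]/c[:,2]+d["cx"], d["fy"]*c[:,1]/c[:,2]+d["cy"]]
def ray(d,px):
    T=np.array(d["T"]); v=np.array([(px[0]-d["cx"])/d["fx"],(px[1]-d["cy"])/d["fy"],1.])
    return T[:3,3], T[:3,:3]@v
def atz(d,px,z):
    o,v=ray(d,px); return o+v*(z-o[2])/v[2]
def R(a): c,s=np.cos(a),np.sin(a); return np.array([[c,-s],[s,c]])
def loc2w(p,L):
    L=np.atleast_2d(L).astype(float); return np.c_[L[:,:2]@R(p[2]).T+p[:2],L[:,2]]
E
python3 - <<'E'
from h import *
from workcell import viewer
ds,de=viewer.get_image("scene"),viewer.get_image("side")
u=lambda z,o:(np.array(z)+.5)/6.6-.5+o
C=[(-100,-120,50),(-100,120,50),(100,120,50),(100,-120,50)]
zs=u([(145,163),(620,85),(720,388),(200,478)],(225,155)); ze=u([(543,180),(402,478),(80,370),(230,92)],(290,150))
f=lambda p:np.r_[(proj(ds,loc2w(p,C))-zs).ravel(),(proj(de,loc2w(p,C))-ze).ravel()]
r=least_squares(f,[500,-80,0]); print(r.x,r.fun.round(1))
for D,z in((ds,zs),(de,ze)):
    q=least_squares(lambda p:(proj(D,loc2w(p,C))-z).ravel(),r.x); print(q.x,q.fun.round(1))
print("post top pred",proj(ds,loc2w(r.x,[(0,-149,70)]))-(225,155),proj(de,loc2w(r.x,[(0,-149,70)]))-(290,150))
E
```

```text
[ 4.93584324e+02 -7.20309559e+01 -4.36377537e-02] [-0.  -0.5  0.1 -0.7  0.7 -0.6 -0.   0.8  0.3  0.   0.4 -0.  -1.1 -0.6
  0.4 -1.2]
[ 4.94174317e+02 -7.27898887e+01 -5.04513358e-02] [-0.  -0.5  0.2 -0.4  0.4 -0.2 -0.5  0.8]
[ 4.92968627e+02 -7.01065798e+01 -3.41742099e-02] [ 0.1  0.2  0.8  0.3 -1.   0.1  0.  -0.8]
post top pred [[15.02352033 44.47679308]] [[61.04172815 11.13521608]]
```

```bash
cat >> h.py <<'E'
def qd(a): return [0.0,float(np.cos(a/2)),float(np.sin(a/2)),0.0]
E
python3 - <<'E'
from h import *
from workcell import manip,viewer
d=viewer.get_image("scene"); print("roll",atz(d,(168,103),0))
a=-2.0
print(manip.ik([493,-72,330],qd(a)))
manip.movep([493,-72,330],qd(a))
print(manip.read_qpos(),manip.read_time_s())
d=viewer.get_image("wrist"); cv2.imwrite("pics/b.png",d["color"][:,:,::-1])
E
```

```text
roll [-167.42032005 -425.4398583     0.        ]
[-3.69693552e-01  2.50315872e-01  1.62240059e+00 -4.44089210e-16
  1.26887619e+00  1.63030645e+00]
[-3.70701742e-01  2.50679739e-01  1.62216545e+00 -2.48062096e-04
  1.26873778e+00  1.63012990e+00] 2.5167
```

View pics/b.png

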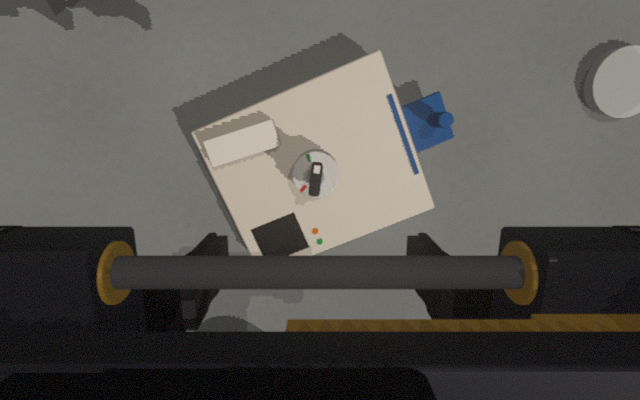

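The wrist view shows the loader in full: deck corners near (380,51), (434,207) and (193,131), the bar at (316,180) with the dot at its upper end (317,169), the post at (444,119), and the mailer clear of the collar. I'll zoom in to measure it.

```bash
python3 - <<'E'
import cv2
a=cv2.imread("pics/b.png")
cv2.imwrite("pics/b1.png",cv2.resize(a[140:215,270:370],None,fx=8,fy=8,interpolation=cv2.INTER_CUBIC))
cv2.imwrite("pics/b2.png",cv2.resize(a[30:270,180:470],None,fx=2.5,fy=2.5,interpolation=cv2.INTER_CUBIC))
E
```

```text
(no output)
```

View pics/b1.png

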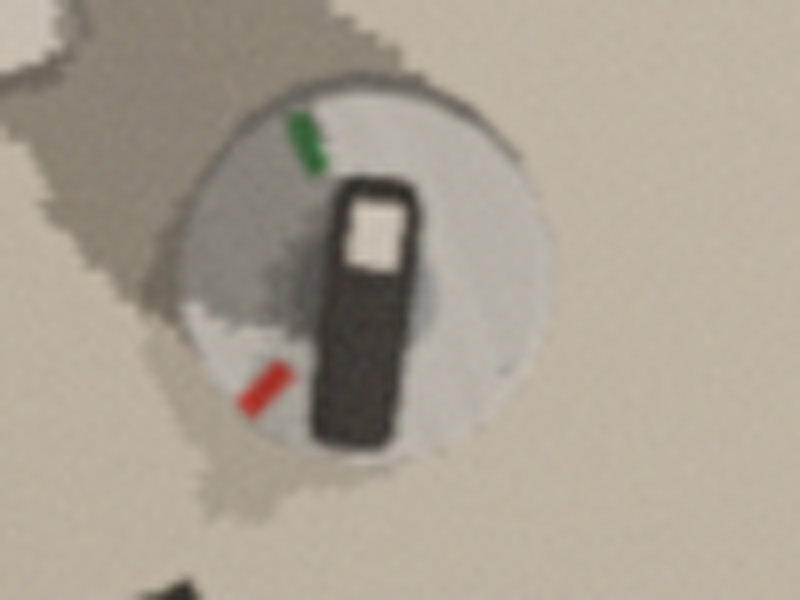

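View pics/b2.png

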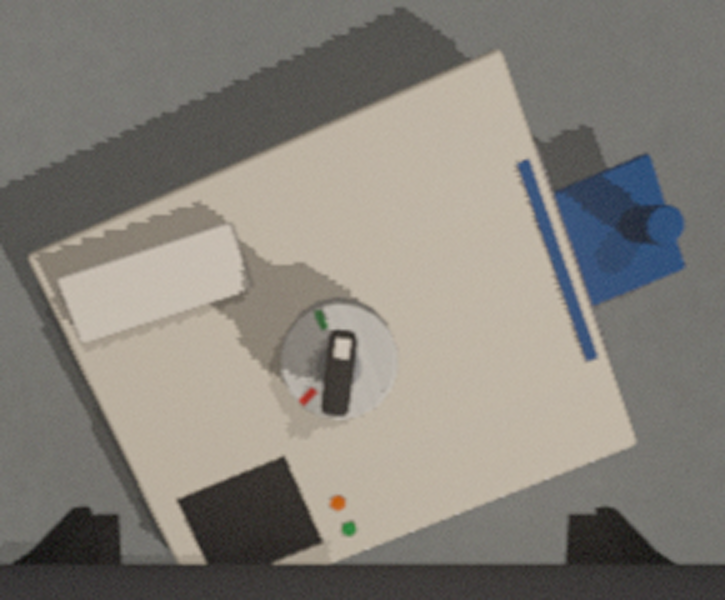

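```bash
python3 - <<'E'
from h import *
from workcell import viewer
d=viewer.get_image("wrist")
u2=lambda z:(np.array(z)+.5)/2.5-.5+(180,30); u1=lambda z:(np.array(z)+.5)/8-.5+(270,140)
L=[(100,-120,50),(-100,-120,50),(100,120,50),(0,-158,70)]
z=u2([(500,52),(635,442),(30,255),(665,223)])
q=least_squares(lambda p:(proj(d,loc2w(p,L))-z).ravel(),[493,-72,-.04]); print(q.x,q.fun.round(1))
B=[(17,6,12),(17,-6,12),(-17,6,12),(-17,-6,12)]
zb=u1([(338,180),(420,185),(310,442),(392,449)])
W=[atz(d,p,118) for p in zb]; W=np.array(W); c=W.mean(0); ax=(W[0]+W[1]-W[2]-W[3])[:2]
print("bar",c,np.arctan2(ax[1],ax[0]),np.linalg.norm(W[0]-W[2]),np.linalg.norm(W[0]-W[1]))
print("collar", atz(d,u1((366,272)),80))
for n,p in(("green",(307,143)),("red",(267,388))):
    w=atz(d,u1(p),80)-c; print(n,np.arctan2(w[1],w[0]),np.hypot(w[0],w[1]))
print("post",atz(d,u2((665,223)),70))
E
```

```text
[ 4.95235144e+02 -7.10825871e+01 -3.67223940e-02] [ 0.4 -2.4  1.9  1.7 -2.7  0.5  0.5  0.9]
bar [497.18434403 -72.09980785 118.        ] -0.5367338505236434 34.086460914318316 10.382527553984076
collar [496.88312177 -71.88351452  80.        ]
green 0.005085403339267078 19.59971746632399
red 2.016111831230951 22.153898630655686
post [ 490.62648036 -228.83761151   70.        ]
```

```bash
python3 - <<'E'
from h import *
from workcell import manip,viewer,claw
a=-2.108; q=qd(a)
manip.movep([495.5,-72,160],q)
claw.set_gripper(40)
manip.move_l([495.5,-72,113],q,vel=80)
manip.sleep(.2)
f0=np.array(manip.read_ft_force());t0=np.array(manip.read_ft_torque()); print("base",f0,t0,manip.read_ee_pos(),manip.read_time_s())
d=viewer.get_image("wrist"); cv2.imwrite("pics/c.png",d["color"][:,:,::-1])
d=viewer.get_image("scene"); cv2.imwrite("pics/c2.png",cv2.resize(d["color"][120:240,220:380,::-1],None,fx=5,fy=5,interpolation=cv2.INTER_CUBIC))
for g in (18,15,13.5):
    claw.set_gripper(g); manip.sleep(.1)
    f=np.array(manip.read_ft_force())-f0; print(g,manip.read_opening(),"fx_tool %.2f fy_tool %.2f"%(f[:2]@[np.cos(a),np.sin(a)],f[:2]@[np.sin(a),-np.cos(a)]),f[2],(np.array(manip.read_ft_torque())-t0))
print(manip.read_time_s())
np.save("base.npy",np.r_[f0,t0])
E
```

```text
base [ 0.01450322 -0.52690155 -0.56704348] [0.03332669 0.07529761 0.01039759] [495.87052201 -72.11736453 113.50969899] 5.3
18 17.744931302389055 fx_tool -0.35 fy_tool 0.14 0.6512266851285367 [ 0.08659079 -0.02614515 -0.02884656]
15 15.335517256298996 fx_tool -0.38 fy_tool 0.50 0.9790195990871775 [ 0.02910048 -0.06664268  0.00656907]
13.5 13.700056338364659 fx_tool -0.71 fy_tool 0.49 1.3057224257623754 [ 0.0642086  -0.05365457 -0.0135207 ]
7.0333
```

View pics/c.png

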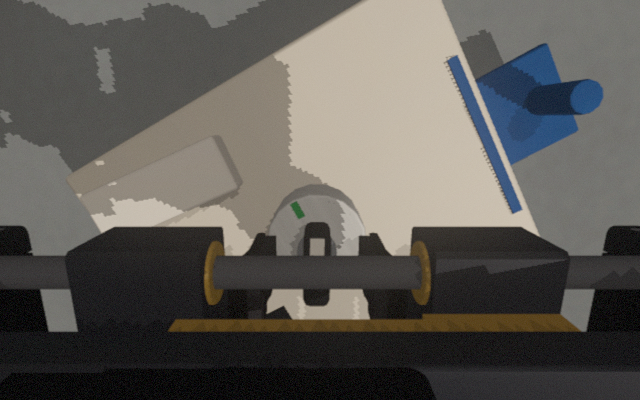

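View pics/c2.png

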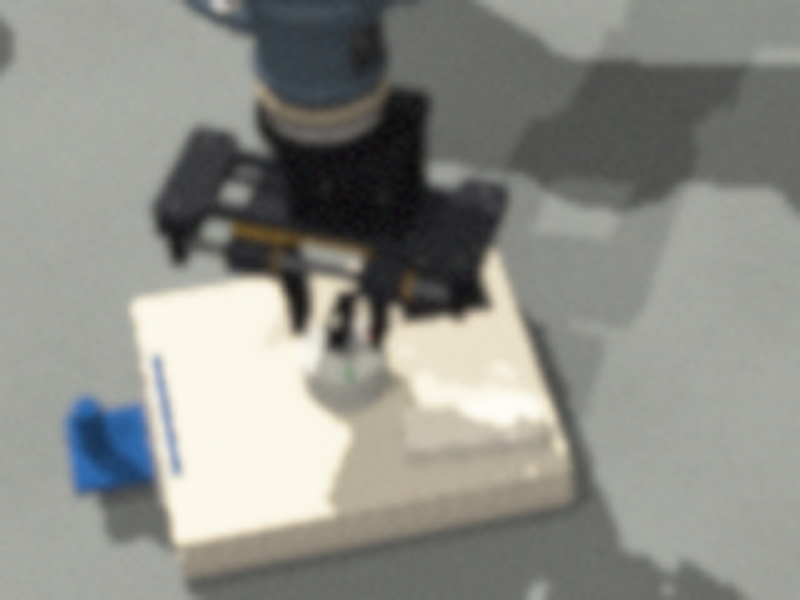

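The bar (316,262) sits between the fingertips (about 262 and 370), so the jaws are centred. I'll grip, check the lateral load, then lift slowly while sensing force.

```bash
python3 - <<'E'
from h import *
from workcell import manip,claw
b=np.load("base.npy")
def show(n):
    f=[];t=[]
    for _ in range(5):
        f.append(manip.read_ft_force());t.append(manip.read_ft_torque());manip.sleep(.02)
    f=np.mean(f,0)-b[:3];t=np.mean(t,0)-b[3:]; a=-2.108
    print(n,"jaw %.2f side %.2f z %.2f"%(f[:2]@[np.cos(a),np.sin(a)],f[:2]@[np.sin(a),-np.cos(a)],f[2]),"t",t.round(3),np.round(manip.read_ee_pos(),2),manip.read_time_s())
claw.set_gripper(0); print(manip.read_opening()); show("grip")
# time cost of small moves
for dz in (0.4,0.8):
    manip.move_l([495.5,-72,113+dz],qd(-2.108),vel=8); show(dz)
E
```

```text
11.792213665364148
grip jaw -1.45 side 0.73 z 0.45 t [ 0.243 -0.183 -0.   ] [495.61 -71.86 113.01] 7.3417
0.4 jaw -2.56 side -0.31 z -4.60 t [ 0.294 -0.408 -0.007] [495.51 -71.88 113.07] 7.675
0.8 jaw -2.79 side -0.43 z -6.08 t [ 0.385 -0.482 -0.004] [495.46 -71.89 113.63] 8.0083
```

```bash
python3 - <<'E'
from h import *
from workcell import manip,claw
b=np.load("base.npy")
q=qd(-2.108); z=113.8; log=[]
while z<113+22.5:
    z+=.4
    manip.move_l([495.5,-72,z],q,vel=8)
    f=[];p=[]
    for _ in range(4): f.append(manip.read_ft_force());p.append(manip.read_ee_pos()[2]);manip.sleep(.012)
    fz=np.mean(f,0)[2]-b[2]; zz=np.mean(p); log.append((z,zz,fz))
    L=z-113
    res=-fz-(5.4+.3*L)
    print("%.1f %.2f fz %.2f res %.2f"%(z,zz,fz,res))
    if res>3.5: break
print(manip.read_time_s(),manip.read_ft_torque(),manip.read_ft_force())
E
```

```text
114.2 114.18 fz -6.30 res 0.54
114.6 114.64 fz -6.08 res 0.20
115.0 115.03 fz -6.13 res 0.13
115.4 115.41 fz -6.31 res 0.19
115.8 115.82 fz -6.29 res 0.05
116.2 116.21 fz -6.76 res 0.40
116.6 116.61 fz -6.27 res -0.21
117.0 117.01 fz -6.73 res 0.13
117.4 117.41 fz -6.67 res -0.05
117.8 117.80 fz -6.27 res -0.57
118.2 118.21 fz -6.43 res -0.53
118.6 118.61 fz -7.15 res 0.07
119.0 119.01 fz -7.40 res 0.20
119.4 119.41 fz -7.34 res 0.02
119.8 119.82 fz -7.32 res -0.12
120.2 120.21 fz -7.35 res -0.21
120.6 120.61 fz -7.32 res -0.36
121.0 121.01 fz -7.83 res 0.03
121.4 121.41 fz -7.99 res 0.07
121.8 121.81 fz -8.46 res 0.42
122.2 122.20 fz -8.43 res 0.27
122.6 122.61 fz -8.42 res 0.14
123.0 123.01 fz -8.76 res 0.36
123.4 123.41 fz -8.30 res -0.22
123.8 123.81 fz -8.84 res 0.20
124.2 124.22 fz -8.68 res -0.08
124.6 124.61 fz -8.75 res -0.13
125.0 125.01 fz -9.27 res 0.27
125.4 125.42 fz -9.00 res -0.12
125.8 125.79 fz -9.34 res 0.10
126.2 125.94 fz -13.07 res 3.71
16.7917 [ 0.64992009 -0.50675133 -0.00114189] [  3.01088936   2.48284839 -13.31883145]
```

The stop is felt at z ≈ 125.8 (lift ≈ 12.8 mm). I'll back off 0.2 mm and start turning in small steps.

```bash
cat >> h.py <<'E'
from workcell import manip,claw,viewer
b=np.load("base.npy")
def sense(n=4):
    f=[];t=[]
    for _ in range(n):
        f.append(manip.read_ft_force());t.append(manip.read_ft_torque());manip.sleep(.012)
    return np.mean(f,0)-b[:3],np.mean(t,0)-b[3:]
E
python3 - <<'E'
from h import *
manip.move_l([495.5,-72,125.6],qd(-2.108),vel=8); f,t=sense(); print(f.round(1),t.round(3))
a=-2.108
for s in (.03,.06,.08,.08,.08):
    t0=manip.read_time_s(); a+=s; manip.move_l([495.5,-72,125.6],qd(a),vel=5); dt=manip.read_time_s()-t0
    f,t=sense(); x=f[:2]@[np.cos(a),np.sin(a)]; y=f[:2]@[np.sin(a),-np.cos(a)]
    print("a %.3f turn~%.3f dt %.2f fz %.1f jaw %.1f side %.1f tz %.3f"%(a,a+np.pi/2+.04,dt,f[2],x,y,t[2]), np.round(manip.read_ee_pos(),2))
print(manip.read_time_s(),manip.read_qpos())
E
```

```text
[ 2.2  3.3 -9.3] [ 0.583 -0.451 -0.031]
a -2.078 turn~-0.467 dt 0.25 fz -9.9 jaw -3.5 side -0.0 tz -0.009 [495.51 -71.99 125.74]
a -2.018 turn~-0.407 dt 0.25 fz -9.5 jaw -3.3 side -0.3 tz -0.003 [495.49 -72.01 125.67]
a -1.938 turn~-0.327 dt 0.25 fz -9.2 jaw -3.6 side -0.7 tz -0.001 [495.51 -72.01 125.63]
a -1.858 turn~-0.247 dt 0.25 fz -9.3 jaw -3.6 side -0.5 tz 0.001 [495.5  -72.01 125.6 ]
a -1.778 turn~-0.167 dt 0.25 fz -9.5 jaw -3.2 side -0.8 tz -0.003 [495.49 -72.03 125.6 ]
18.4917 [-3.67895146e-01  5.42363243e-01  1.84586528e+00 -3.33272372e-05
  7.53352836e-01  1.41312836e+00]
```

```bash
cat > turn.py <<'E'
from h import *
import sys
def run(a,zoff,aend,c,TZ=.12,step=.08,jl=10):
    c=np.array(c,float)
    while a<aend-1e-6:
        a=min(a+step,aend); turn=a+np.pi/2+.04
        z=125.6+3*max(0,turn)+zoff
        manip.move_l([*c,z],qd(a),vel=5); f,t=sense()
        x=f[:2]@[np.cos(a),np.sin(a)]; y=f[:2]@[np.sin(a),-np.cos(a)]
        res=-f[2]-(5.4+.3*(z-113))
        print("a %.3f turn %.3f z %.2f fz %.1f res %.1f jaw %.1f side %.1f tz %.3f"%(a,turn,z,f[2],res,x,y,t[2]))
        if abs(res)>2.5: zoff-=np.clip(.05*res,-.3,.3)
        if abs(res)>9 or abs(t[2])>TZ or np.hypot(x,y)>jl: print("STOP"); break
    print(repr(a),zoff,c,manip.read_time_s()); return a,zoff,c
E
python3 - <<'E'
from turn import *
run(-1.778,0,-np.pi/2-.04+.65,[495.5,-72])
E
```

```text
a -1.698 turn -0.087 z 125.60 fz -9.3 res 0.1 jaw -3.1 side -1.2 tz 0.008
a -1.618 turn -0.007 z 125.60 fz -8.9 res -0.3 jaw -3.4 side -1.5 tz 0.010
a -1.538 turn 0.073 z 125.82 fz -9.5 res 0.2 jaw -2.6 side -1.6 tz 0.009
a -1.458 turn 0.153 z 126.06 fz -9.9 res 0.6 jaw -2.7 side -1.9 tz 0.022
a -1.378 turn 0.233 z 126.30 fz -9.3 res -0.1 jaw -2.4 side -2.0 tz -0.020
a -1.298 turn 0.313 z 126.54 fz -9.6 res 0.2 jaw -2.1 side -2.3 tz -0.012
a -1.218 turn 0.393 z 126.78 fz -9.6 res 0.0 jaw -2.0 side -2.5 tz 0.003
a -1.138 turn 0.473 z 127.02 fz -10.3 res 0.7 jaw -1.6 side -2.7 tz 0.006
a -1.058 turn 0.553 z 127.26 fz -10.2 res 0.5 jaw -1.4 side -2.4 tz 0.016
a -0.978 turn 0.633 z 127.50 fz -9.9 res 0.1 jaw -1.0 side -2.4 tz 0.007
a -0.961 turn 0.650 z 127.55 fz -10.0 res 0.2 jaw -0.9 side -2.7 tz 0.016
-0.9607963267948966 0 [495.5 -72. ] 21.6083
```

```bash
python3 - <<'E'
from turn import *
a,z,c=run(-0.9607963,0,-np.pi/2-.04+1.76,[495.5,-72])
a,z,c=run(a,z,-np.pi/2-.04+1.90,c,TZ=.1,step=.03)
print(manip.read_qpos())
E
```

```text
a -0.881 turn 0.730 z 127.79 fz -10.5 res 0.7 jaw -0.2 side -3.0 tz 0.024
a -0.801 turn 0.810 z 128.03 fz -10.6 res 0.7 jaw -0.3 side -3.1 tz 0.022
a -0.721 turn 0.890 z 128.27 fz -10.7 res 0.7 jaw -0.2 side -3.0 tz -0.005
a -0.641 turn 0.970 z 128.51 fz -10.5 res 0.4 jaw 0.1 side -3.2 tz 0.042
a -0.561 turn 1.050 z 128.75 fz -10.5 res 0.4 jaw 0.5 side -3.0 tz 0.007
a -0.481 turn 1.130 z 128.99 fz -10.7 res 0.5 jaw 1.0 side -2.8 tz 0.016
a -0.401 turn 1.210 z 129.23 fz -10.3 res 0.0 jaw 1.2 side -2.7 tz 0.015
a -0.321 turn 1.290 z 129.47 fz -11.2 res 0.8 jaw 1.4 side -2.7 tz 0.020
a -0.241 turn 1.370 z 129.71 fz -10.6 res 0.2 jaw 1.5 side -3.3 tz -0.002
a -0.161 turn 1.450 z 129.95 fz -10.7 res 0.2 jaw 2.4 side -2.4 tz 0.026
a -0.081 turn 1.530 z 130.19 fz -10.9 res 0.4 jaw 2.1 side -2.6 tz 0.003
a -0.001 turn 1.610 z 130.43 fz -10.8 res 0.2 jaw 2.8 side -2.0 tz 0.008
a 0.079 turn 1.690 z 130.67 fz -10.8 res 0.1 jaw 3.1 side -1.8 tz 0.005
a 0.149 turn 1.760 z 130.88 fz -11.4 res 0.7 jaw 3.1 side -1.8 tz -0.000
0.14920367320510342 0 [495.5 -72. ] 25.575
a 0.179 turn 1.790 z 130.97 fz -11.6 res 0.8 jaw 3.5 side -1.3 tz -0.006
a 0.209 turn 1.820 z 131.06 fz -11.4 res 0.6 jaw 4.0 side -1.7 tz 0.006
a 0.239 turn 1.850 z 131.15 fz -11.4 res 0.6 jaw 3.5 side -1.7 tz 0.045
a 0.269 turn 1.880 z 131.24 fz -11.3 res 0.4 jaw 3.4 side -1.1 tz 0.006
a 0.289 turn 1.900 z 131.30 fz -11.5 res 0.6 jaw 4.1 side -1.4 tz 0.019
0.2892036732051033 0 [495.5 -72. ] 26.9917
[-3.67817456e-01  5.32232671e-01  1.84183236e+00  6.97183575e-05
  7.67428005e-01 -6.56475674e-01]
```

```bash
python3 - <<'E'
from turn import *
a,z,c=run(0.2892037,0,-np.pi/2-.04+2.0,[495.5,-72],TZ=.08,step=.015)
E
```

```text
a 0.304 turn 1.915 z 131.35 fz -12.3 res 1.4 jaw 4.1 side -1.5 tz -0.036
a 0.319 turn 1.930 z 131.39 fz -12.2 res 1.3 jaw 4.5 side -1.3 tz -0.037
a 0.334 turn 1.945 z 131.44 fz -13.3 res 2.4 jaw 5.2 side -1.9 tz -0.045
a 0.349 turn 1.960 z 131.48 fz -13.7 res 2.8 jaw 5.2 side -1.7 tz -0.066
a 0.364 turn 1.975 z 131.39 fz -12.5 res 1.6 jaw 5.6 side -1.1 tz -0.094
STOP
0.3642037000000001 -0.13971845725561557 [495.5 -72. ] 28.4083
```

The end stop is felt at about 1.92 on my scale, torque rising gently to 0.09 N m (~6 N at the stop). I'll ease off, let go and check.

```bash
python3 - <<'E'
from h import *
a=.335
manip.move_l([495.5,-72,131.0],qd(a),vel=5); print(*sense())
claw.set_gripper(40); manip.sleep(.3); print(*sense())
d=viewer.get_image("wrist"); cv2.imwrite("pics/d0.png",d["color"][:,:,::-1])
manip.move_l([495.5,-72,220],qd(a),vel=120)
d=viewer.get_image("wrist"); cv2.imwrite("pics/d.png",d["color"][:,:,::-1])
print(manip.read_time_s())
E
```

```text
[  4.33998856   2.95957065 -11.19640706] [ 0.50455219 -1.0417979  -0.08539821]
[0.08121868 0.42819509 0.48720786] [-0.02657255 -0.18923949 -0.01612063]
30.8
```

View pics/d.png

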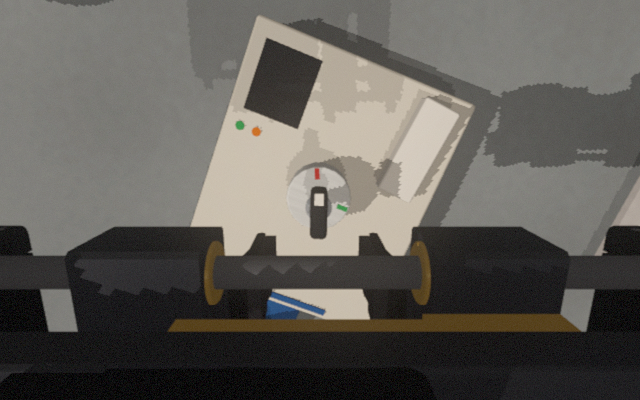

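The white dot (319,200) lines up with the red mark (317,174), so the screw stays home after release. The mailer (420,148) hasn't moved. I'll check the angle numerically, then go to the post.

```bash
python3 - <<'E'
from h import *
import cv2
a=cv2.imread("pics/d.png"); cv2.imwrite("pics/d1.png",cv2.resize(a[155:245,265:375],None,fx=7,fy=7,interpolation=cv2.INTER_CUBIC))
th=-.04; q=qd(th)
manip.movep([489.5,-229.5,150],q)
claw.set_gripper(55)
f,t=sense(); print(f)
d=viewer.get_image("wrist"); cv2.imwrite("pics/e.png",d["color"][:,:,::-1])
d=viewer.get_image("scene"); cv2.imwrite("pics/e2.png",cv2.resize(d["color"][120:260,200:380,::-1],None,fx=4,fy=4,interpolation=cv2.INTER_CUBIC))
print(manip.read_time_s())
E
```

```text
[0.46963306 0.93000293 0.87452405]
32.2667
```

View pics/d1.png

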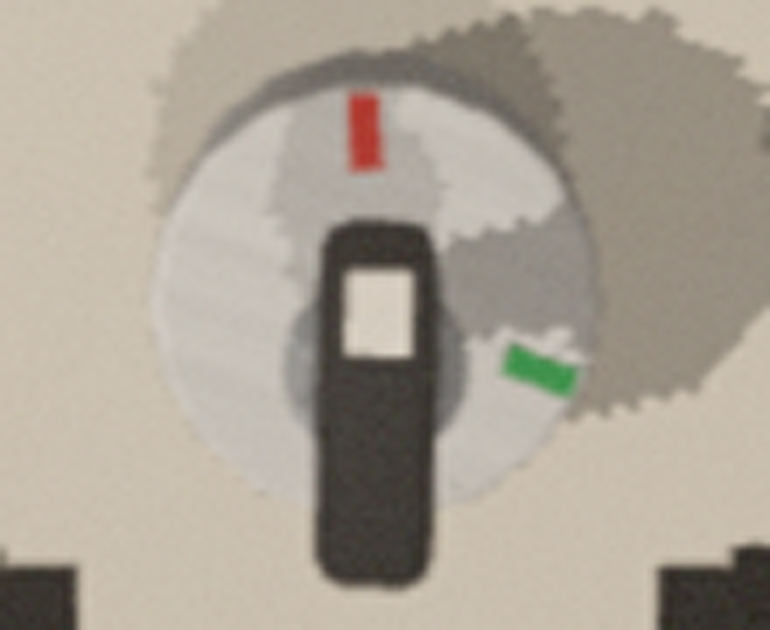

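View pics/e.png

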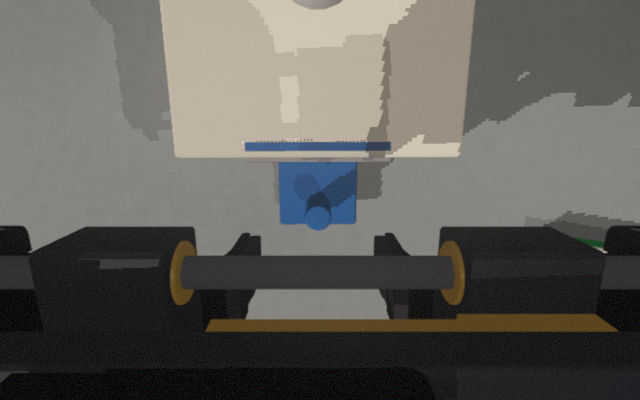

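View pics/e2.png

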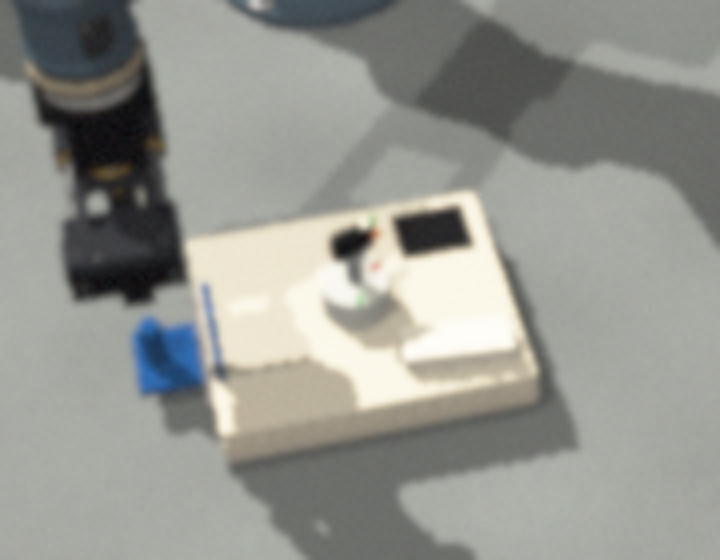

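Seen with the jaws along the loader's x, the front edge (row 157) is level, so yaw −0.04 holds. The post top (318,217) is centred in the jaws. In the scene view the screw stands raised. Next: grip the post and draw the tray out.

```bash
python3 - <<'E'
from h import *
d=viewer.get_image("wrist"); w=atz(d,(318,217),70); print("post",w)
th=-.04; q=qd(th)
p=np.array([489.3,-229.5]) if np.hypot(*(w[:2]-[489.3,-229.5]))>6 else (w[:2]+[489.3,-229.5])/2
print(p)
manip.move_l([*p,150],q)
manip.move_l([*p,56],q,vel=100); print(sense()[0])
claw.set_gripper(22); print(manip.read_opening(),sense()[0])
claw.set_gripper(0); print(manip.read_opening(),sense()[0])
u=np.array([np.sin(th),-np.cos(th)])
for s in (5,15,30,45,58,64):
    manip.move_l([*(p+u*s),56],q,vel=40); f,_=sense(); print(s,f.round(1))
    if np.linalg.norm(f[:2])>14: print("high");break
print(manip.read_time_s())
E
```

```text
post [ 490.15983574 -228.32112437   70.        ]
[ 489.72991787 -228.91056218]
[-0.34072272  0.86029911  0.50028088]
21.88234546567825 [0.1629344  0.5311668  0.44604857]
17.164375155200467 [ 0.67933305  0.98646256 -0.29448117]
5 [ 1.5  0.1 -0.4]
15 [ 1.2 -0.8 -1.4]
30 [ 2.8 -0.9 -1.8]
45 [ 4.3 -0.2 -2.6]
58 [ 4.7 -0.1 -2.8]
64 [ 4.8  0.4 -2.4]
37.6
```

```bash
python3 - <<'E'
from h import *
th=-.04; q=qd(th); p=np.array([489.73,-228.91]); u=np.array([np.sin(th),-np.cos(th)])
for s in (66,67,68,69,70,71,72):
    manip.move_l([*(p+u*s),56],q,vel=20); f,_=sense(); print(s,f.round(1))
    if f[1]>7: break
d=viewer.get_image("wrist"); cv2.imwrite("pics/f.png",d["color"][:,:,::-1]); print(manip.read_time_s())
E
```

```text
66 [ 5.6  0.5 -2.1]
67 [ 5.8  1.6 -2.4]
68 [ 6.   1.7 -2. ]
69 [ 5.8  1.9 -2.4]
70 [ 6.2  1.8 -1.9]
71 [ 6.3  2.7 -1.6]
72 [ 7.5  5.1 -1.5]
39.6333
```

View pics/f.png

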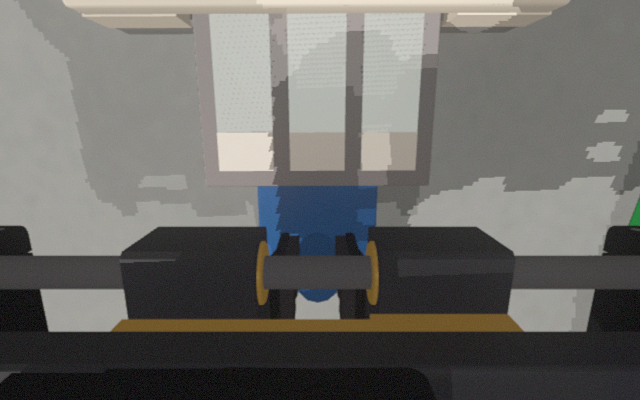

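The tray with its slides (rows 14–185) is out, and the end stop shows as rising force at 71–72 mm. I'll let go, rise clear and check.

```bash
python3 - <<'E'
from h import *
th=-.04; q=qd(th); p=np.array([489.73,-228.91]); u=np.array([np.sin(th),-np.cos(th)])
manip.move_l([*(p+u*71.2),56],q,vel=10)
claw.set_gripper(50); manip.sleep(.2); print(sense()[0])
manip.move_l([*(p+u*71.2),200],q,vel=120)
manip.movep([430,-330,330],q); manip.sleep(.3)
print(sense()[0],manip.read_time_s())
d=viewer.get_image("wrist"); cv2.imwrite("pics/g1.png",d["color"][:,:,::-1])
d=viewer.get_image("scene"); cv2.imwrite("pics/g2.png",d["color"][:,:,::-1]); cv2.imwrite("pics/g3.png",cv2.resize(d["color"][150:250,210:350,::-1],None,fx=5.5,fy=5.5,interpolation=cv2.INTER_CUBIC))
Q=lambda t:loc2w([495.5,-72,-.04],[(0,-158-1000*t,70)])
print("pred out 0/62/70",[proj(d,Q(t)).round(1) for t in(0,.062,.07)])
E
```

```text
[-0.06571909  0.80623031  0.5918353 ]
[-0.36322674  0.79659046  0.59419743] 43.275
pred out 0/62/70 [array([[237.1, 200.6]]), array([[216.2, 204.3]]), array([[213.5, 204.8]])]
```

View pics/g1.png

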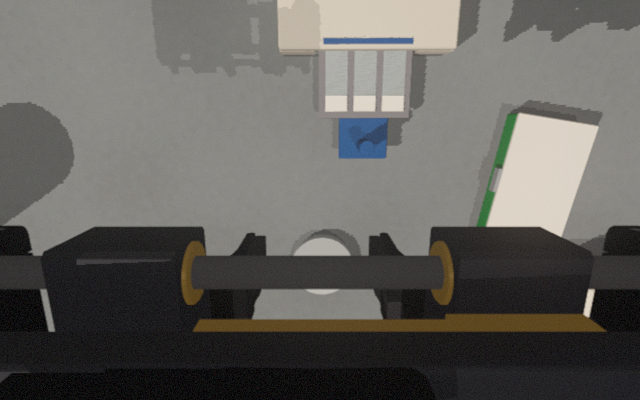

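View pics/g2.png

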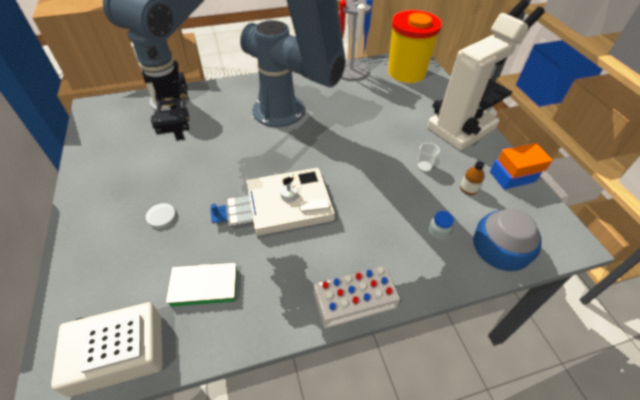

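View pics/g3.png

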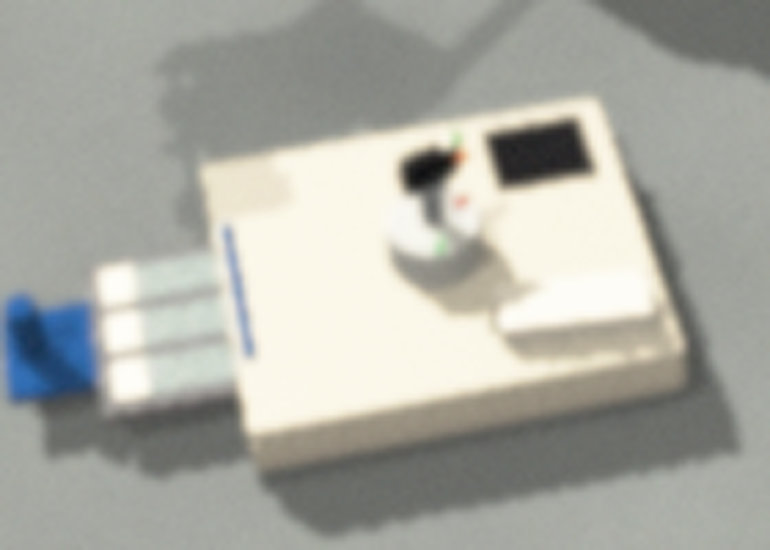

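The post top is at scene pixel (213.6,204.5). The prediction for 70 mm out is (213.5,204.8), and for 62 mm (216.2,204.3). The screw still stands raised, and the mailer, dish and slide box haven't moved. Handing in.

```bash
python3 - <<'E'
from workcell import manip,order
order.close_job(); print(manip.read_time_s())
E
```

```text
the job is handed in; nothing more can be done
the job is handed in; nothing more can be done
```

The tray is free and fully out, the screw is parked at home, and the job was handed in at about 43 s of the 72 s allowed. The hand-in gives no verdict.

- **Screw:** I lifted it in 0.4 mm steps and felt the stop at about 12.8 mm. I backed off 0.2 mm and turned it anticlockwise to the end stop, felt at about 1.92 rad. I did this in one continuous grasp rather than the two or more suggested, since the wrist had the range.
- **Thread loads:** The extra vertical force stayed under about 3 N while turning, and under 4 N when I felt the lift stop. Torque at the end stop was about 0.09 N m, roughly 6 N at the stop.
- **Tray:** I drew it out until the end-stop force rose, at 71–72 mm of pull, then let go and moved clear.
- **Last checks:** After release, the white dot lined up with the red mark. The post's position in the final scene picture matches 70 mm out. The screw still stands raised, and nothing else on the bench had visibly moved.
- **Disagreements:**
  - The three cameras differed by 2–3 mm on where the loader stands; the force readings during the grasp settled it.
  - The jaws read 17.2 mm on the 18 mm post, but the grip held throughout.

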